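# Screw a hose elbow into a coupling until it seals

## Task

Screw the right-angle hose elbow into the coupling that is held in the small vise, as for the fish tank's filter: set it in straight, turn it clockwise with only a light hand on it until you feel it begin to bear on the rubber seal inside, then give it an eighth of a turn more, stop there and let go. Do not crush the seal or force the thread, and leave everything else on the desk where it is.

Things in the scene. Friction and masses are not known exactly. Their poses are not given: they have to be found in the camera images.
- elbow_grip (a point): The loose right-angle hose elbow, grey plastic, 76 mm tall, 120 g, standing upright on its threaded end. Point: on its upright axis, middle of the square body (36 x 36 mm, 35 to 75 mm above the bottom end), 55 mm above the bottom end. x points out along the hose barb, z up; the free flat sides to grip face +y and -y. Under the body a collar 48 mm wide, 30 to 35 mm above the bottom end.
- barb_end (a point): Middle of the open end of the elbow's hose barb: a level ribbed spout 26 mm thick, at the height of elbow_grip, ending 62 mm from the elbow's upright axis. Same axes as elbow_grip.
- lug (a point): One of the two thread lugs on the elbow's spigot (34 mm thick, from the collar down to the bottom end). This one is under the barb (+x), 20 mm from the axis and 12 mm above the bottom end; the other is opposite (-x). Each is 4 mm thick and 12 mm long; 44 mm across both.
- elbow: The same elbow, origin at the centre of its bottom (threaded) end, axes as elbow_grip. Screwed in by turning clockwise seen from above; it does not turn back by itself when let go. Its bottom end carries the seal's washer round with it, so the seal adds no drag: the moment comes from the thread.
- vise: Small grey desk vise on a round suction base (122 mm wide, fixed). Origin on the desk under the coupling's axis. Jaw tops 118 mm above the desk; slide bar 150 mm long along x; a T-handle 90 mm long lies across the -x side, 102 mm from the axis and 90 mm up; vacuum lever on the +y side at the base, to 80 mm out.
- mouth (a point): Centre of the open top of the coupling, a grey plastic tube 61 mm wide held upright in the vise, rim 144 mm above the desk. z up along the tube. Inside: tube bore 46 mm; coarse right-hand two-start thread whose ridges leave a 37 mm opening, 16 mm advance a turn, ridges 8 mm apart and 3 mm thick, lugs have 1 mm of play. Let down anywhere, a lug rests on a ridge and follows it down when turned.
- thread_start (a point): Upper beginning of one thread ridge, 1 mm below the coupling's rim on its +x side, 20 mm off the axis (axes as mouth); the other begins opposite, at -x. Ridges run down clockwise. Least turning: let the elbow down with a lug (either) 20 to 25 degrees anticlockwise, seen from above, of a beginning; its bottom end then rests 18 mm below the rim and the lugs catch within 40 degrees of turn.
- coupling: The coupling; origin at its lower end, 62 mm below the rim. A springy seal (8 N/mm) lies inside, its height unmeasured: from that start the elbow bears on it after 40 to 145 degrees. Turned slowly, it takes under 0.04 Nm till then, after that about 0.004 Nm more a degree, 0.2 an eighth of a turn on. Rubber jaw pads yield 0.12 rad/Nm. Pressing down squeezes the seal too: press 1 to 5 N at most.
- tail: Bystander: a straight hose tail of the same set (same threaded end and collar, hexagonal middle, ribbed barb straight up), 97 mm tall, 48 mm wide, standing on the desk. Origin at its bottom centre.
- pen_cup: Bystander: black metal pen cup 76 mm wide, 100 mm tall (pens to 160 mm). Origin at its bottom centre.
- eraser: Bystander: green eraser in a paper sleeve, 44 x 22 x 12 mm. Origin at its bottom centre.
- sharpener: Bystander: white plastic sharpener, 42 x 30 x 34 mm. Origin at its bottom centre.
- coaster: Bystander: round cork coaster, 98 mm wide, 5 mm thick. Origin at its bottom centre.
- teacup: Bystander: empty white ceramic teacup on the coaster, 72 mm wide, 58 mm tall. Origin at its bottom centre.
Things that resemble listed ones, but are neither listed nor needed, are in the scene too. Leave any brown or yellow look-alike of the elbow alone.

How it is judged (in metres and radians):
On the way:
1. the elbow's threaded end is set straight into the coupling (horizontal distance between elbow_grip and mouth below 0.006 m and z of elbow_grip in the frame of mouth below 0.047 m and angle between the z axis of elbow_grip and the z axis of mouth, either way round below 0.12 rad), for 0.1 s.
At the end, for the whole second after the job is handed in: The elbow is released and at rest in the coupling, upright (within 3.5 degrees) and on its axis (within 6 mm), drawn at least 18 mm in by its thread, and bears on the seal with 12 to 26 N, which is what an eighth of a turn past the first bearing gives (about 30 to 70 degrees past it) (horizontal distance between elbow_grip and mouth below 0.006 m and z of elbow_grip in the frame of mouth below 0.037 m and angle between the z axis of elbow_grip and the z axis of mouth, either way round below 0.06 rad and contact force between elbow and seal_c0 between 12 and 26 N and linear speed of elbow below 0.01 m/s and angular speed of elbow below 0.1 rad/s); the robot touches nothing.
It fails at once if the seal is crushed: the elbow bears on it with more than 36 N (contact force between elbow and seal_c0 above 36 N).
It fails at once if the thread is forced: the elbow and the coupling are pressed together with more than 60 N (contact force between elbow and coupling above 60 N).
It fails at once if a bystander is moved by more than 20 mm (distance of any of tail, pen_cup, eraser, sharpener, coaster, teacup from where it was at the start of the episode above 0.02 m).
It also fails if it takes over 72 s, if anything falls off the work surface, if the arm or the gripper's body presses on something with over 40 N, if the wrist force passes 120 N, or if a joint passes its speed limit or range.

## Robot

A 6-joint arm with a two-finger parallel gripper is mounted at the origin on the work surface. World frame = base frame: x ahead of the robot, y to its left, z up, the work surface at z = 0. Lengths are in mm, angles in rad, forces in N, time in s.
With the tool pointing down it reaches from about 350 to 875 mm from the base axis. Payload 4.2 kg.
Tool frame: the origin (TCP) lies midway between the tips of the shut fingers; the grasp point (between the pads) lies 19 mm behind it; z points along the fingers, y is the direction in which the jaws open and shut (so a half turn about z gives the same grasp; the last joint's range is limited). The gripper opens to 85 mm and grips with 20 to 120 N. Pads are 22 mm wide; open, the fingers measure 114 mm over their backs; the gripper's body (76 mm by 85 mm) begins 54 mm behind the grasp point. The pads swing forward as they close: fully open they stand 13 mm farther back than shut.
Start: joints at [-0.982, 0.385, 0.008, 0, -1.194, -0.259], TCP at [202.424, -591.29, 231.312] pointing down, gripper open.
Joint ranges: [-3.14, 3.14], [-1.21, 2.06], [-1.07, 1.41], [-3.16, 2.05], [-2.99, -0.16], [-3.1, 3.1]. Speed limits (rad/s): [2.79, 2.79, 3.14, 3.14, 3.14, 3.14].

## Interface

Orientations are given as a unit quaternion [x, y, z, w].
In Python, from bench import read_state, get_image, job_done, search_frame, regions_of gives the robot as it stands.
- The arm moves only by the tool servo_tool, never from a script. Its arguments are lists of equal length, an entry for each row: "turn": the turn, a rotation vector about the world's x, y, z in rad, a list of three; "dp": the shift along the world's x, y, z in m, a list of three; "fingers": the finger opening in m, from 0 to 0.0854. In form: {"turn": [[rx, ry, rz], ...], "dp": [[tx, ty, tz], ...], "fingers": [fingers, ...]}. A call has exactly 5 rows; each row shifts and turns the pose as measured when the row begins; what a row does not reach is not made up. A row lasts 1/8 s, in which the tool goes at most 62.5 mm and 10.7 degrees, less where a joint would pass 70% of its speed; a pose out of reach is approached as far as the arm can. A call is refused whole if a number of a shift passes 0.0625 or a number of a turn 0.188, either way. A call with a gripper value outside its range is refused whole. The fingers move at their own pace and stop on an object; the grip force is fixed at half the most. Time passes only in rows, so rows that do not move let the fingers close, or fill a call up. It gives the time, the measured TCP pose, the force and the opening at its end, in the units of the state.
- read_state(): the state, without advancing time (a new reading comes with each control period).
- get_image(name): name is "side" or "top"; returns a dict with "img" (400x640x3 uint8, red, green, blue), "vfov" (degrees; the focal length in pixels is half the picture's height over the tangent of half this angle, whatever the lens; pixels are square), "cx", "cy" (the principal point, pixels), "world_from_camera" (4x4, takes a point from camera to world coordinates). Camera axes: x right, y down, z forward; pixel columns grow to the right and rows downward; lengths in mm; the calibration is good to about 2 mm. A picture is of the moment at which its call begins. There is no depth.
- job_done(): hands the job in, once; it reports no verdict.
Trained networks look in the newest picture that a camera, given by its name, has taken for a name from the list of things; names that differ only in an ending like _2 or _b are one class to them, and where a whole thing is asked for, a point or a joint stands for the part that bears it (a point fixed in the world has none). Each returns a list of dicts, best first, with "score" (0 to 1); they miss things now and then, are a little off and sometimes report something else, mostly with a low value. They report only what shows in the picture. A call takes as long as a camera call. They do not tell look-alikes from the thing itself.
- search_frame(query, camera): "box" ([left, top, width, height] in pixels, round what is visible of it).
- regions_of(query, camera): "region" (400x640 bool, what is visible of it) and "box" ([left, top, width, height] in pixels, round what is visible of it).
The state is a dict: "clock": time; "joints": joint angles; "joint_vel": joint speeds; "joint_efforts": joint torques, N m; "position": TCP position; "ee_rot": TCP orientation; "contact_force": force on the tool from outside, world axes, zero at the start; "wrist_torque": the same for the moment, N m; "gripper_width": finger opening in mm.
Only numpy, scipy, OpenCV 4.12 (cv2) and the standard library are available. Lean on these libraries where they do the work, as an engineer would, in place of code of your own. Each camera call takes 0.05 s, during which the arm holds its last target. There are 200 camera calls.

## Working session

There is one attempt and no reset: what is moved stays moved. The work goes in short steps, Python scripts to look and compute and a tool call to move; the robot and the scene stay as the last step left them, time stands still between calls to the robot, and variables do not carry over. Pictures are saved under pics/ and viewed, about 8 in all and at most 12, crops included, and the job is handed in when it is done.

Besides the shell and the picture viewer there is one more tool, called after "Request:" as name(argument=value, ...) on one line, values as JSON. servo_tool: Moves the arm, as the interface text tells. Its arguments: {"type":"object","properties":{"turn":{"type":"array","items":{"type":"array","items":{"type":"number"}}},"dp":{"type":"array","items":{"type":"array","items":{"type":"number"}}},"fingers":{"type":"array","items":{"type":"number"}}},"required":["turn","dp","fingers"]}

```bash
mkdir -p pics
cat > h.py <<'E'
from bench import *
import numpy as np, cv2
def K(d):
    f=d["img"].shape[0]/2/np.tan(np.radians(d["vfov"])/2); return f,d["cx"],d["cy"]
def onz(d,u,v,z):
    f,cx,cy=K(d);T=np.array(d["world_from_camera"]);r=T[:3,:3]@[(u-cx)/f,(v-cy)/f,1];o=T[:3,3]
    return o+r*(z-o[2])/r[2]
def proj(d,p):
    f,cx,cy=K(d);T=np.array(d["world_from_camera"]);c=T[:3,:3].T@(np.array(p)-T[:3,3])
    return np.array([cx+f*c[0]/c[2],cy+f*c[1]/c[2]])
def save(d,n,box=None,s=1):
    im=d["img"][:,:,::-1]
    if box: x,y,w,h=box; im=im[y:y+h,x:x+w]
    cv2.imwrite("pics/"+n,cv2.resize(im,None,fx=s,fy=s,interpolation=cv2.INTER_CUBIC))
E
python3 - <<'E'
from h import *
np.set_printoptions(precision=3,suppress=True)
s=read_state();print(s)
a=get_image("side");b=get_image("top")
cv2.imwrite("pics/a.png",a["img"][:,:,::-1]);save(b,"b.png")
for c,d in(("side",a),("top",b)):
    print(c,d["vfov"],d["cx"],d["cy"],np.array(d["world_from_camera"]))
    for q in("elbow","barb_end","lug","mouth","coupling","vise","tail","pen_cup","teacup","thread_start"):
        print(q,[(np.round(r["box"],1).tolist(),round(r["score"],2)) for r in search_frame(q,c)[:4]])
E
```

```text
{'clock': 0.0, 'joints': array([-0.982,  0.386,  0.007, -0.   , -1.194, -0.259]), 'joint_vel': array([ 0.001, -0.002,  0.002,  0.   , -0.   , -0.   ]), 'joint_efforts': array([ -0.001, -39.229,  18.84 ,   4.186,  -0.005,  -0.   ]), 'position': array([ 202.229, -590.781,  230.207]), 'ee_rot': array([-0.164,  0.986,  0.001, -0.   ]), 'contact_force': array([-0.512,  0.135,  1.031]), 'wrist_torque': array([ 0.025, -0.013, -0.034]), 'gripper_width': 85.20021521583706}
side 46.03535608415766 319.1943285703829 202.96189129715836 [[  -0.67    -0.513    0.537 -134.943]
 [  -0.743    0.472   -0.476  595.433]
 [  -0.009   -0.717   -0.697 1042.054]
 [   0.       0.       0.       1.   ]]
elbow [([310.7, 194.2, 19.5, 31.4], 0.95), ([316.2, 155.5, 15.1, 23.2], 0.85), ([279.8, 173.6, 17.9, 31.7], 0.75), ([333.5, 173.0, 24.2, 21.2], 0.7)]
barb_end [([362.6, 163.9, 26.7, 23.6], 0.86), ([280.6, 173.9, 17.9, 29.4], 0.81), ([334.0, 173.8, 21.7, 24.6], 0.73), ([312.0, 151.2, 18.5, 24.9], 0.64)]
lug [([312.7, 190.5, 19.7, 34.2], 0.81), ([363.9, 165.1, 24.5, 22.3], 0.76), ([310.1, 153.0, 17.9, 24.5], 0.69
[... 560 characters left out ...]
, 26.4], 0.74), ([391.6, 178.7, 14.9, 29.5], 0.57)]
barb_end [([319.8, 169.8, 18.2, 29.1], 0.87), ([357.1, 174.4, 17.7, 23.3], 0.77), ([316.9, 132.3, 13.6, 32.3], 0.62), ([393.8, 182.0, 16.5, 28.2], 0.52)]
lug [([357.8, 174.0, 12.3, 25.0], 0.7), ([322.2, 171.4, 14.3, 27.4], 0.67), ([362.9, 135.1, 16.5, 24.5], 0.62), ([391.5, 181.3, 17.2, 23.7], 0.57)]
mouth [([253.9, 182.5, 45.7, 64.3], 0.68)]
coupling [([270.6, 197.5, 17.6, 23.7], 0.54)]
vise [([333.7, 254.4, 22.5, 15.0], 0.21)]
tail [([383.7, 234.7, 16.3, 15.2], 0.75), ([357.6, 172.7, 13.5, 25.9], 0.5)]
pen_cup [([172.3, 141.0, 33.0, 31.8], 0.96)]
teacup [([448.0, 252.4, 26.7, 24.4], 0.73)]
thread_start [([257.6, 184.1, 44.6, 61.0], 0.83)]
```

Run:
```python
import cv2
a=cv2.imread("pics/a.png")[120:300,225:465];b=cv2.imread("pics/b.png")[110:290,235:475]
cv2.imwrite("pics/c.png",cv2.resize(cv2.vconcat([a,b]),None,fx=1.66*1.0,fy=1.66,interpolation=3))
for n,i in(("c1",a),("c2",b)): cv2.imwrite(f"pics/{n}.png",cv2.resize(i,None,fx=3.3,fy=3.3,interpolation=2))
```

```text
(no output)
```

View pics/c1.png

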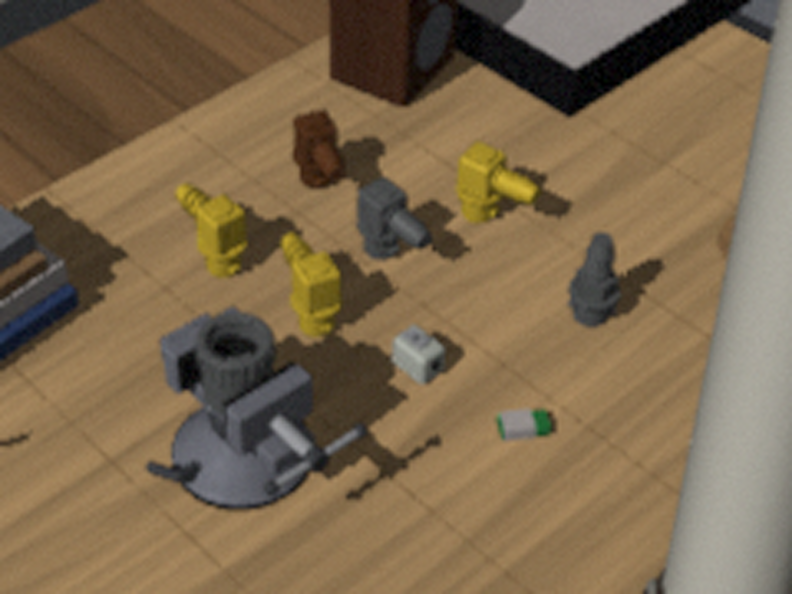

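View pics/c2.png

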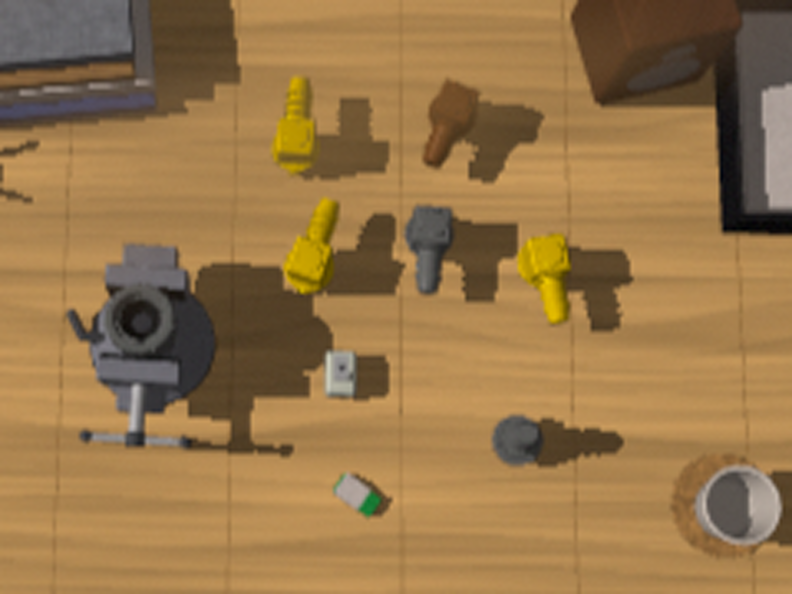

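The pictures show the grey elbow near (365,180) in the top view with its barb toward −x, and the coupling mouth near (277,207). Yellow and brown look-alikes stand around the elbow. Next I'll fit the elbow's silhouette in both views.

```bash
cat > fit.py <<'E'
from h import *
from scipy.optimize import minimize
def cyl(c,ax,r,h,n=24):
    ax=np.array(ax,float);t=np.linspace(0,2*np.pi,n,endpoint=False)
    u=np.cross(ax,[0,1,0.]) if abs(ax[1])<.9 else np.cross(ax,[1,0,0.]);u/=np.linalg.norm(u);w=np.cross(ax,u)
    ring=r*(np.cos(t)[:,None]*u+np.sin(t)[:,None]*w)
    return np.vstack([np.array(c)+ring,np.array(c)+ax*h+ring])
PARTS=[np.array([[x,y,z] for x in(-18,18) for y in(-18,18) for z in(35,75)],float),cyl([0,0,30],[0,0,1],24,5),
 cyl([0,0,0],[0,0,1],17,30),cyl([18,0,55],[1,0,0],13,44)]
def sil(d,x,y,yaw,z0=0,S=8):
    R=np.array([[np.cos(yaw),-np.sin(yaw),0],[np.sin(yaw),np.cos(yaw),0],[0,0,1]])
    c=proj(d,[x,y,z0+40]).astype(int)-24
    m=np.zeros((48*S,48*S),np.uint8)
    for P in PARTS:
        q=np.array([proj(d,R@p+[x,y,z0]) for p in P])
        q=((q-c+.5)*S).astype(np.float32); cv2.fillConvexPoly(m,cv2.convexHull(np.round(q*16).astype(np.int32)),255,shift=4)
    out=np.zeros((400,640),np.float32);out[c[1]:c[1]+48,c[0]:c[0]+48]=cv2.resize(m,(48,48),interpolation=cv2.INTER_AREA)/255.
    return out
E
cat > m1.py <<'E'
from fit import *
a=get_image("side");b=get_image("top")
ds={"side":a,"top":b};M={}
g={"side":(225+395/3.3,120+220/3.3),"top":(235+430/3.3,110+240/3.3)}
for n,d in ds.items():
    best=None
    for r in regions_of("elbow",n):
        x,y,w,h=r["box"];dd=np.hypot(x+w/2-g[n][0],y+h/2-g[n][1])
        if best is None or dd<best[0]: best=(dd,r)
    print(n,best[0],best[1]["box"],best[1]["score"],best[1]["region"].sum())
    # grey mask by saturation near region
    im=d["img"].astype(int);sat=im.max(2)-im.min(2)
    k=cv2.dilate(best[1]["region"].astype(np.uint8),np.ones((5,5)))>0
    M[n]=best[1]["region"].astype(np.float32)
    M[n+"s"]=(k&(im[:,:,0]<1.22*im[:,:,2]+3)).astype(np.float32); print(M[n+"s"].sum())
p0=onz(b,*g["top"],60);print(p0)
for keys in(["side","top"],["tops","sides"],["top"],["side"]):
    def f(p,ret=0): return sum(((sil(ds[k.rstrip("s") if k!="sides" else "side"],p[0]*10,p[1]*10,p[2])-M[k])**2).sum() for k in keys)
    best=min((minimize(f,[p0[0]/10,p0[1]/10,np.pi+o],method="Nelder-Mead",options=dict(initial_simplex=[[p0[0]/10+i,p0[1]/10+j,np.pi+o+k] for i,j,k in((0,0,0),(1,0,.0),(0,1,0),(0,0,.3))])) for o in(-.2,.2)),key=lambda r:r.fun)
    print(keys,best.x*[10,10,1],best.fun)
# mouth
for n,(u,v) in(("top",(276.8,206.7)),("side",(296.2,224.8))):
    print("mouth",n,onz(ds[n],u,v,144))
    im=ds[n]["img"].astype(np.uint8)
    c=cv2.resize(im[int(v)-20:int(v)+20,int(u)-25:int(u)+25,::-1],None,fx=8,fy=8,interpolation=cv2.INTER_CUBIC)
    P=onz(ds[n],u,v,144)
    for r in(30.5,23):
        q=np.array([proj(ds[n],P+[r*np.cos(t),r*np.sin(t),0]) for t in np.linspace(0,6.28,60)])
        q=(q-[int(u)-25,int(v)-20]+.5)*8
        cv2.polylines(c,[q.astype(np.int32)],True,(0,0,255))
    cv2.imwrite(f"pics/m_{n}.png",c)
cv2.imwrite("pics/m.png",cv2.vconcat([cv2.resize(cv2.imread("pics/m_top.png"),(375,300)),cv2.resize(cv2.imread("pics/m_side.png"),(375,300))]))
E
sed -i 's/k.rstrip("s") if k!="sides" else "side"/k.replace("sides","side").replace("tops","top")/' m1.py
python3 m1.py
```

```text
side 0.6822860347694953 [332.8, 175.3, 22.5, 22.3] 0.55 354
342.0
top 4.896535102977639 [359.7, 172.5, 12.9, 30.1] 0.85 281
244.0
[ 634.72560786 -189.86347913   60.        ]
['side', 'top'] [ 647.77192808 -190.81516822    3.05676202] 76.9273681640625
['tops', 'sides'] [ 648.93348076 -190.93653076    3.00820721] 101.13318634033203
['top'] [ 646.76133055 -190.35832587    3.06370106] 18.32413673400879
['side'] [ 652.48392905 -195.14862249    2.97964661] 45.15473937988281
mouth top [541.09483726  75.72047708 144.        ]
mouth side [536.59705678  81.69428507 144.        ]
```

View pics/m.png

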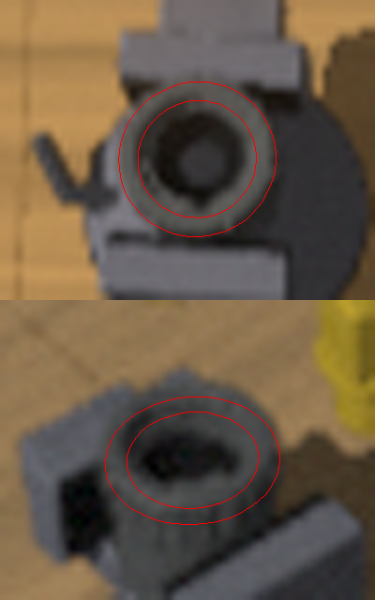

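Request:
servo_tool(turn=[[0,0,0.18],[0,0,0.18],[0,0,0.18],[0,0,0.18],[0,0,0.18]], dp=[[0.035,0.031,0],[0.035,0.031,0],[0.035,0.031,0],[0.035,0.031,0],[0.035,0.031,0]], fingers=[0.0854,0.0854,0.0854,0.0854,0.0854])

```text
clock: 1.92
position: [379.6, -433.8, 231.1]
ee_rot: [-0.586, 0.81, -0.001, -0.0]
contact_force: [-0.1, -0.5, 0.5]
gripper_width: 85.5
```

Request:
servo_tool(turn=[[0,0,0.18],[0,0,0.18],[0,0,0.18],[0,0,0.18],[0,0,0.18]], dp=[[0.035,0.031,0],[0.035,0.031,0],[0.035,0.031,0],[0.035,0.031,0],[0.035,0.031,0]], fingers=[0.0854,0.0854,0.0854,0.0854,0.0854])

```text
clock: 2.55
position: [560.1, -273.0, 232.2]
ee_rot: [0.887, -0.461, 0.002, -0.001]
contact_force: [0.4, -0.5, 0.1]
gripper_width: 85.6
```

```bash
cat > st.py <<'E'
from h import *
from scipy.spatial.transform import Rotation as R
np.set_printoptions(precision=3,suppress=True)
s=read_state();r=R.from_quat(s["ee_rot"]).as_matrix()
print("t%.2f"%s["clock"],s["position"],"jawyaw %.4f"%np.arctan2(r[1,1],r[0,1]),"z",r[:,2],"q",s["joints"],"F",s["contact_force"],"M",s["wrist_torque"],"w %.1f"%s["gripper_width"])
E
python3 st.py
```

```text
t2.55 [ 560.127 -273.019  232.216] jawyaw -2.5286 z [ 0.003 -0.001 -1.   ] q [-0.194  0.379  0.002 -0.    -1.19   0.807] F [ 0.367 -0.478  0.059] M [ 0.058 -0.033 -0.053] w 85.6
```

Request:
servo_tool(turn=[[0,0,0.173],[0,0,0.173],[0,0,0.173],[0,0,0.173],[0,0,0.173]], dp=[[0.0175,0.0164,-0.012],[0.0175,0.0164,-0.012],[0.0175,0.0164,-0.012],[0.0175,0.0164,-0.012],[0.0175,0.0164,-0.012]], fingers=[0.0854,0.0854,0.0854,0.0854,0.0854])

```text
clock: 3.18
position: [652.8, -186.4, 171.6]
ee_rot: [1.0, -0.03, 0.003, -0.002]
contact_force: [0.2, -0.2, -0.6]
gripper_width: 85.7
```

```bash
python3 st.py
python3 - <<'E'
from h import *
a=get_image("side");b=get_image("top")
P=read_state()["position"];print(proj(a,P),proj(b,P),proj(a,[648,-191,0]))
i=a["img"][130:210,290:390,::-1];j=b["img"][130:210,320:420,::-1]
cv2.imwrite("pics/d.png",cv2.resize(cv2.hconcat([i,j]),None,fx=4,fy=4,interpolation=2))
E
```

```text
t3.17 [ 652.816 -186.413  171.596] jawyaw -1.6305 z [ 0.006  0.003 -1.   ] q [-0.042  0.515  0.068 -0.004 -1.118  1.555] F [ 0.18  -0.168 -0.616] M [0.017 0.02  0.01 ] w 85.7
[339.34980429 153.66219817] [367.14595223 168.19585526] [340.58152378 195.08947157]
```

View pics/d.png

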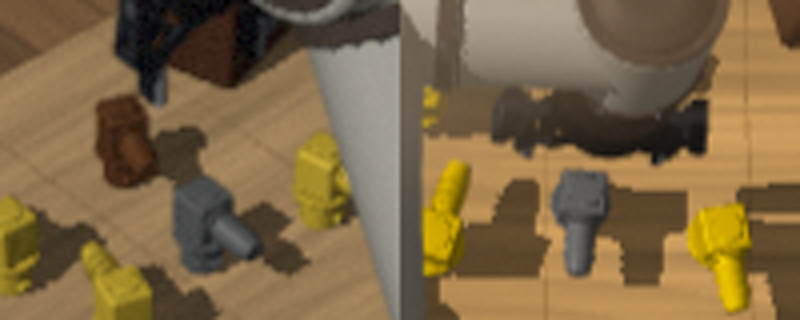

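Request:
servo_tool(turn=[[0,0,-0.015],[0,0,-0.015],[0.003,-0.005,0],[0,0,0],[0,0,0]], dp=[[-0.003,-0.003,-0.027],[-0.002,-0.002,-0.027],[0,0,-0.027],[0,0,-0.027],[0,0,-0.024]], fingers=[0.0854,0.0854,0.0854,0.0854,0.0854])

```text
clock: 3.9
position: [649.0, -192.4, 39.1]
ee_rot: [0.999, -0.051, 0.008, -0.003]
contact_force: [-0.0, -0.3, 0.9]
gripper_width: 85.5
```

```bash
python3 st.py
python3 - <<'E'
from h import *
a=get_image("side");b=get_image("top")
P=read_state()["position"]+[0,0,20];print(proj(a,P),proj(b,P))
i=a["img"][130:210,290:390,::-1];j=b["img"][130:210,320:420,::-1]
cv2.imwrite("pics/e.png",cv2.resize(cv2.hconcat([i,j]),None,fx=4,fy=4,interpolation=2))
E
```

```text
t3.90 [ 648.952 -192.383   39.091] jawyaw -1.6730 z [ 0.016  0.005 -1.   ] q [-0.053  0.637 -0.079 -0.008 -0.838  1.526] F [-0.038 -0.335  0.922] M [-0.011 -0.023  0.018] w 85.5
[341.47697937 181.98268794] [365.86602027 179.19161072]
```

View pics/e.png

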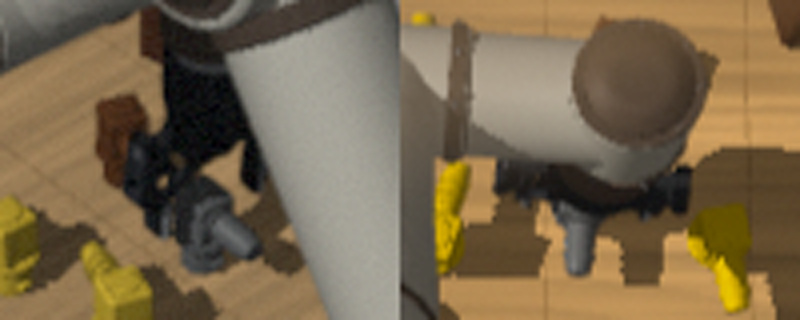

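Request:
servo_tool(turn=[[-0.005,0.016,0],[0,0,0],[0,0,0],[0,0,0],[0,0,0]], dp=[[-0.0005,0.001,0],[0,0,0],[0,0,0],[0,0,0],[0,0,0]], fingers=[0.0854,0.05,0.03,0.03,0.03])

```text
clock: 4.62
position: [648.7, -191.7, 41.6]
ee_rot: [0.999, -0.052, 0.0, 0.0]
contact_force: [-0.4, -0.5, -1.4]
gripper_width: 35.5
```

Request:
servo_tool(turn=[[0,0,0],[0,0,0],[0,0,0],[0,0,0],[0,0,0]], dp=[[0,0,0],[0,0,0],[0,0,0],[0,0,0],[0,0,0]], fingers=[0.03,0.03,0.03,0.03,0.03])

```text
clock: 5.25
position: [648.6, -191.7, 41.4]
ee_rot: [0.999, -0.052, 0.0, 0.0]
contact_force: [0.3, 0.2, -1.0]
gripper_width: 35.0
```

```bash
python3 st.py
```

```text
t5.25 [ 648.561 -191.694   41.408] jawyaw -1.6746 z [ 0.    -0.001 -1.   ] q [-0.049  0.639 -0.07   0.001 -0.861  1.515] F [ 0.336  0.167 -1.049] M [-0.022  0.014  0.006] w 35.0
```

Request:
servo_tool(turn=[[0,0,0],[0,0,0],[0,0,0],[0,0,0.09],[0,0,0.09]], dp=[[0,0,0.02],[0,0,0.05],[0,0,0.055],[-0.01,0.025,0.04],[-0.018,0.0445,0.02]], fingers=[0.03,0.03,0.03,0.03,0.03])

```text
clock: 5.88
position: [617.2, -122.8, 226.7]
ee_rot: [0.999, 0.038, -0.005, 0.001]
contact_force: [0.5, 0.5, -1.8]
gripper_width: 35.0
```

Request:
servo_tool(turn=[[0,0,0.09],[0,0,0.09],[0,0,0.09],[0,0,0.04],[0,0,0]], dp=[[-0.018,0.0445,0],[-0.018,0.0445,0],[-0.018,0.0445,0],[-0.014,0.036,0],[-0.01,0.025,0]], fingers=[0.03,0.03,0.03,0.03,0.03])

```text
clock: 6.5
position: [535.7, 78.2, 229.7]
ee_rot: [0.98, 0.197, -0.001, 0.0]
contact_force: [0.7, -0.5, -1.1]
gripper_width: 35.1
```

```bash
python3 st.py
python3 - <<'E'
from h import *
a=get_image("side");b=get_image("top")
cv2.imwrite("pics/sa.png",a["img"][:,:,::-1]);cv2.imwrite("pics/ta.png",b["img"][:,:,::-1])
P=read_state()["position"]-[0,0,41.4];print(proj(a,P),proj(b,P))
i=a["img"][170:270,250:350,::-1];j=b["img"][165:265,225:325,::-1]
cv2.imwrite("pics/f.png",cv2.resize(cv2.hconcat([i,j]),None,fx=4,fy=4,interpolation=2))
E
```

```text
t6.50 [535.721  78.152 229.687] jawyaw -1.1734 z [-0.003 -0.001 -1.   ] q [ 0.445  0.245 -0.199  0.    -1.13   1.524] F [ 0.652 -0.478 -1.073] M [-0.002 -0.043 -0.051] w 35.1
[296.59487837 212.49343328] [274.24620222 205.86744339]
```

View pics/f.png

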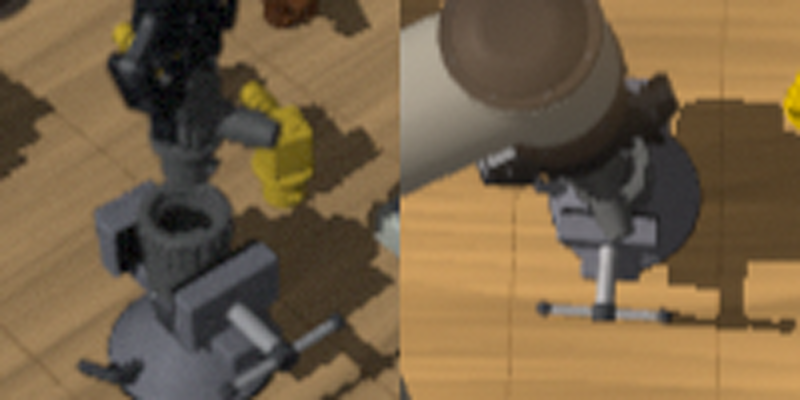

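```bash
cat > m2.py <<'E'
from h import *
da=get_image("side");db=get_image("top")
A=cv2.imread("pics/a.png").astype(np.float32);B=cv2.imread("pics/b.png").astype(np.float32)
t=np.linspace(0,2*np.pi,120,endpoint=False)
def ring(d,P,r,z=144): return np.array([proj(d,[P[0]+r*np.cos(x),P[1]+r*np.sin(x),z]) for x in t]).astype(np.float32)
def samp(I,q): return cv2.remap(I,q[:,0].reshape(-1,1),q[:,1].reshape(-1,1),cv2.INTER_LINEAR)[:,0]
def sc(I,d,P,sel):
    return np.linalg.norm(samp(I,ring(d,P,33.5))-samp(I,ring(d,P,27.5)),axis=1)[sel].mean()
away=lambda d:np.array([np.cos(x)*(d[0])+np.sin(x)*d[1] for x in t])
back=away(np.array([.748,-.663]))>-.25   # away from side camera
allr=np.ones(120,bool)
G=[(x,y) for x in np.arange(528,552,.75) for y in np.arange(64,92,.75)]
S=np.array([sc(A,da,p,back) for p in G]);T=np.array([sc(B,db,p,allr) for p in G])
for n,v in(("side",S),("top",T),("sum",S/S.max()+T/T.max())):
    i=np.argsort(-v)[:8];w=v[i];print(n,np.average(np.array(G)[i],axis=0,weights=w),np.array(G)[i].std(0),v.max(),np.median(v))
for n,v in(("side",S),("top",T)):
  P=np.array(G)[v.argmax()];d,I=((da,A),(db,B))[n=="top"]
  q=ring(d,P,30.5);q2=ring(d,P,23);c=q.mean(0).astype(int)
  C=cv2.resize(I[c[1]-20:c[1]+20,c[0]-25:c[0]+25].astype(np.uint8),None,fx=8,fy=8,interpolation=cv2.INTER_CUBIC)
  for k in(q,q2): cv2.polylines(C,[((k-c+[25,20]+.5)*8).astype(np.int32)],True,(0,0,255))
  cv2.imwrite(f"pics/n_{n}.png",C)
cv2.imwrite("pics/n.png",cv2.hconcat([cv2.imread("pics/n_top.png"),cv2.imread("pics/n_side.png")]))
E
python3 m2.py
```

```text
side [544.12537831  76.37382123] [0.83852549 0.375     ] 49.600277 23.791176
top [534.84450714  87.34485483] [0.58546856 0.58546856] 61.30066 40.6527
sum [543.56280001  76.56004094] [0.72618438 0.49607837] 1.8978223 1.1499538
```

View pics/n.png

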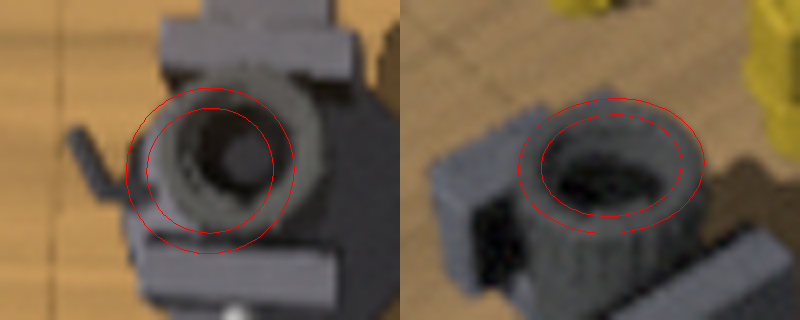

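The side fit lies cleanly on the rim, giving a mouth at about (544,76). The top fit locked onto the wrong edge, but by eye the top view gives about (542,76). Next I'll overlay the elbow model at its assumed in-hand pose.

```bash
cat > ov.py <<'E'
from fit import *
import sys
def ov(name,z=41.4,off=0):
    s=read_state();P=s["position"]
    from scipy.spatial.transform import Rotation as Ro
    r=Ro.from_quat(s["ee_rot"]).as_matrix();yaw=np.arctan2(r[1,1],r[0,1])-np.pi/2
    o=[]
    for n,M in(("side",(544,76.4)),("top",(542,76))):
        d=get_image(n);c=proj(d,[P[0],P[1],P[2]-41.4]).astype(int)
        C=cv2.resize(d["img"][c[1]-30:c[1]+30,c[0]-25:c[0]+25,::-1].copy(),None,fx=8,fy=8,interpolation=cv2.INTER_CUBIC)
        L=[]
        R=np.array([[np.cos(yaw),-np.sin(yaw),0],[np.sin(yaw),np.cos(yaw),0],[0,0,1]])
        for p in PARTS:
            q=np.array([proj(d,R@(k+[off,0,0])+[P[0],P[1],P[2]-z]) for k in p]);L.append((cv2.convexHull(q.astype(np.float32))[:,0],(0,0,255)))
        q=np.array([proj(d,[M[0]+30.5*np.cos(t),M[1]+30.5*np.sin(t),144]) for t in np.linspace(0,6.3,40)]);L.append((q,(0,255,0)))
        for q,col in L: cv2.polylines(C,[((q-c+[25,30]+.5)*8).astype(np.int32)],True,col)
        o.append(C)
    cv2.imwrite("pics/"+name,cv2.hconcat(o))
ov(sys.argv[1])
E
python3 ov.py o1.png
```

```text
(no output)
```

View pics/o1.png

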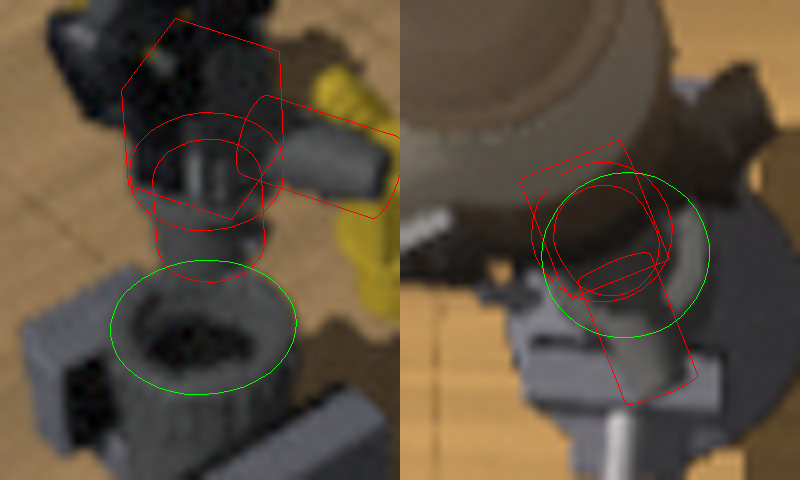

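Request:
servo_tool(turn=[[0,0,-0.03],[0,0,-0.022],[0,-0.003,0],[0,0,0],[0,0,0]], dp=[[0.0045,-0.001,0],[0.0023,-0.0005,-0.01],[0,0,-0.014],[0,0,-0.008],[0,0,-0.004]], fingers=[0.03,0.03,0.03,0.03,0.03])

```text
clock: 7.42
position: [545.1, 71.6, 190.3]
ee_rot: [0.986, 0.166, -0.001, 0.001]
contact_force: [-0.1, -0.3, -0.5]
gripper_width: 35.0
```

```bash
python3 st.py; python3 ov.py o2.png
```

```text
t7.42 [545.093  71.568 190.348] jawyaw -1.2381 z [-0.001 -0.002 -1.   ] q [ 0.426  0.292 -0.239  0.002 -1.042  1.476] F [-0.057 -0.294 -0.515] M [ 0.013 -0.013 -0.041] w 35.0
```

View pics/o2.png

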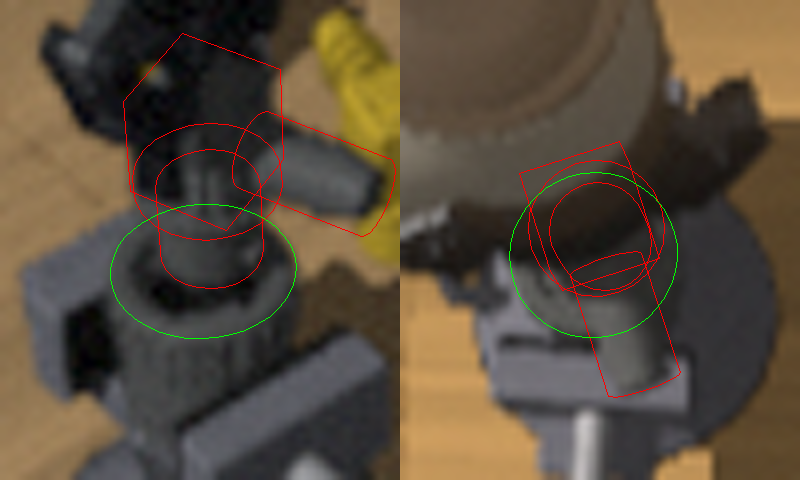

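Request:
servo_tool(turn=[[0,0,0],[0,0,0],[0,0,0],[0,0,0],[0,0,0]], dp=[[-0.003,0.005,0],[0,0,0],[0,0,0],[0,0,0],[0,0,0]], fingers=[0.03,0.03,0.03,0.03,0.03])

```text
clock: 8.15
position: [542.5, 77.6, 192.1]
ee_rot: [0.986, 0.166, 0.001, 0.001]
contact_force: [-0.3, 0.7, -0.5]
gripper_width: 35.3
```

```bash
python3 st.py
```

```text
t8.15 [542.474  77.578 192.055] jawyaw -1.2373 z [ 0.001 -0.001 -1.   ] q [ 0.439  0.286 -0.243  0.002 -1.041  1.464] F [-0.317  0.67  -0.5  ] M [ 0.032 -0.039  0.066] w 35.3
```

Request:
servo_tool(turn=[[0,0,0],[0,0,0],[0,0,0],[0,0,0],[0,0,0]], dp=[[-0.0003,-0.0008,-0.004],[0,0,-0.004],[0,0,-0.003],[0,0,-0.001],[0,0,0]], fingers=[0.03,0.03,0.03,0.03,0.03])

```text
clock: 8.78
position: [542.7, 76.5, 179.2]
ee_rot: [0.986, 0.166, 0.001, 0.001]
contact_force: [0.8, -0.5, -1.3]
gripper_width: 35.2
```

```bash
python3 st.py
```

```text
t8.78 [542.741  76.498 179.218] jawyaw -1.2373 z [ 0.002 -0.002 -1.   ] q [ 0.437  0.298 -0.262  0.003 -1.009  1.466] F [ 0.766 -0.47  -1.282] M [-0.112 -0.138 -0.032] w 35.2
```

Request:
servo_tool(turn=[[0,0,0],[0,0,0],[0,0,0],[0,0,0],[0,0,0]], dp=[[0,0,-0.002],[0,0,-0.002],[0,0,-0.0015],[0,0,0],[0,0,0]], fingers=[0.03,0.03,0.03,0.03,0.03])

```text
clock: 9.4
position: [542.8, 76.4, 173.5]
ee_rot: [0.986, 0.166, 0.001, 0.001]
contact_force: [0.6, -0.2, -1.3]
gripper_width: 35.0
```

```bash
python3 st.py
```

```text
t9.40 [542.793  76.401 173.52 ] jawyaw -1.2373 z [ 0.003 -0.002 -1.   ] q [ 0.437  0.304 -0.27   0.003 -0.996  1.465] F [ 0.555 -0.151 -1.339] M [-0.159 -0.18   0.043] w 35.0
```

Request:
servo_tool(turn=[[0.001,0.003,0],[0,0,0],[0,0,0],[0,0,0],[0,0,0]], dp=[[0,0,-0.0015],[0,0,-0.0015],[0,0,-0.001],[0,0,0],[0,0,0]], fingers=[0.03,0.03,0.03,0.03,0.03])

```text
clock: 10.02
position: [542.9, 76.4, 169.4]
ee_rot: [0.986, 0.166, -0.0, 0.0]
contact_force: [-0.1, -0.2, -0.3]
gripper_width: 35.2
```

```bash
python3 st.py
```

```text
t10.03 [542.929  76.431 169.389] jawyaw -1.2373 z [-0.    -0.001 -1.   ] q [ 0.436  0.309 -0.272  0.    -0.99   1.468] F [-0.12  -0.178 -0.292] M [-0.18  -0.235 -0.014] w 35.2
```

Request:
servo_tool(turn=[[0,0,0],[0,0,0],[0,0,0],[0,0,0],[0,0,0]], dp=[[0,0,-0.0007],[0,0,-0.0007],[0,0,-0.0005],[0,0,0],[0,0,0]], fingers=[0.03,0.03,0.03,0.03,0.03])

```text
clock: 10.65
position: [542.9, 76.4, 167.4]
ee_rot: [0.986, 0.166, -0.0, 0.0]
contact_force: [0.7, -0.6, -0.4]
gripper_width: 35.2
```

```bash
python3 st.py
```

```text
t10.65 [542.937  76.389 167.444] jawyaw -1.2373 z [-0.    -0.001 -1.   ] q [ 0.436  0.311 -0.275  0.    -0.985  1.468] F [ 0.729 -0.556 -0.431] M [-0.232 -0.19  -0.006] w 35.2
```

Request:
servo_tool(turn=[[0,0,0],[0,0,0],[0,0,0],[0,0,0],[0,0,0]], dp=[[0,0,-0.0006],[0,0,-0.0006],[0,0,0],[0,0,0],[0,0,0]], fingers=[0.03,0.03,0.03,0.03,0.03])

```text
clock: 11.28
position: [543.0, 76.4, 167.1]
ee_rot: [0.986, 0.166, 0.0, 0.0]
contact_force: [0.4, -0.8, 1.5]
gripper_width: 35.2
```

```bash
python3 st.py
```

```text
t11.28 [542.981  76.425 167.11 ] jawyaw -1.2369 z [ 0.    -0.001 -1.   ] q [ 0.436  0.312 -0.275  0.001 -0.984  1.468] F [ 0.424 -0.826  1.499] M [-0.122  0.051  0.036] w 35.2
```

Request:
servo_tool(turn=[[0,0,-0.07],[0,0,-0.07],[0,0,-0.07],[0,0,-0.07],[0,0,-0.07]], dp=[[0,0,-0.0002],[0,0,-0.0002],[0,0,-0.0002],[0,0,-0.0002],[0,0,-0.0002]], fingers=[0.03,0.03,0.03,0.03,0.03])

```text
clock: 11.9
position: [543.4, 76.2, 166.2]
ee_rot: [1.0, -0.013, 0.0, 0.001]
contact_force: [0.8, -1.4, 1.7]
gripper_width: 35.0
```

```bash
python3 st.py
```

```text
t11.90 [543.449  76.201 166.248] jawyaw -1.5976 z [ 0.001 -0.001 -1.   ] q [ 0.436  0.313 -0.276  0.002 -0.981  1.107] F [ 0.825 -1.389  1.722] M [-0.327  0.018 -0.023] w 35.0
```

Request:
servo_tool(turn=[[0,0,-0.06],[0,0,-0.06],[0,0,-0.06],[0,0,-0.06],[0,0,-0.06]], dp=[[0,0,-0.00015],[0,0,-0.00015],[0,0,-0.00015],[0,0,-0.00015],[0,0,-0.00015]], fingers=[0.03,0.03,0.03,0.03,0.03])

```text
clock: 12.52
position: [543.1, 74.7, 165.6]
ee_rot: [0.986, -0.167, -0.0, 0.002]
contact_force: [-0.2, -1.1, 1.8]
gripper_width: 35.1
```

```bash
python3 st.py
```

```text
t12.53 [543.089  74.709 165.631] jawyaw -1.9072 z [-0.002 -0.005 -1.   ] q [ 0.434  0.314 -0.277  0.004 -0.983  0.798] F [-0.159 -1.086  1.834] M [-0.433  0.179 -0.027] w 35.1
```

Request:
servo_tool(turn=[[0.002,-0.001,-0.045],[0.001,0,-0.045],[0,0,-0.045],[0,0,-0.045],[0,0,-0.045]], dp=[[0,-0.0003,-0.0001],[0,-0.0003,-0.0001],[0,0,-0.0001],[0,0,-0.0001],[0,0,-0.0001]], fingers=[0.03,0.03,0.03,0.03,0.03])

```text
clock: 13.15
position: [543.5, 74.5, 165.1]
ee_rot: [0.96, -0.281, -0.0, 0.0]
contact_force: [0.5, 0.2, 1.6]
gripper_width: 35.0
```

```bash
python3 st.py
```

```text
t13.15 [543.469  74.541 165.082] jawyaw -2.1396 z [-0. -0. -1.] q [ 0.432  0.314 -0.277  0.    -0.98   0.57 ] F [0.462 0.154 1.622] M [-0.068  0.152  0.02 ] w 35.0
```

Request:
servo_tool(turn=[[0,0,-0.04],[0,0,-0.04],[0,0,-0.04],[0,0,-0.04],[0,0,-0.04]], dp=[[0,-0.0001,-0.0001],[0,0,-0.0001],[0,0,-0.0001],[0,0,-0.0001],[0,0,-0.0001]], fingers=[0.03,0.03,0.03,0.03,0.03])

```text
clock: 13.78
position: [543.3, 74.7, 164.5]
ee_rot: [0.926, -0.378, -0.0, 0.0]
contact_force: [-0.3, -0.3, 1.1]
gripper_width: 35.2
```

```bash
python3 st.py
```

```text
t13.78 [543.331  74.746 164.516] jawyaw -2.3458 z [-0.001 -0.    -1.   ] q [ 0.432  0.315 -0.277 -0.    -0.979  0.364] F [-0.326 -0.329  1.109] M [-0.052  0.072  0.017] w 35.2
```

Request:
servo_tool(turn=[[0,0,-0.04],[0,0,-0.04],[0,0,-0.04],[0,0,-0.04],[0,0,-0.04]], dp=[[0,0,-0.0001],[0,0,-0.0001],[0,0,-0.0001],[0,0,-0.0001],[0,0,-0.0001]], fingers=[0.03,0.03,0.03,0.03,0.03])

```text
clock: 14.4
position: [543.1, 75.1, 163.9]
ee_rot: [0.882, -0.471, -0.001, 0.0]
contact_force: [-1.2, 0.7, 1.7]
gripper_width: 35.2
```

```bash
python3 st.py
```

```text
t14.40 [543.087  75.06  163.896] jawyaw -2.5520 z [-0.002  0.    -1.   ] q [ 0.433  0.316 -0.278 -0.001 -0.979  0.158] F [-1.179  0.704  1.737] M [0.052 0.177 0.016] w 35.2
```

Request:
servo_tool(turn=[[0,-0.001,-0.04],[0,0,-0.04],[0,0,-0.04],[0,0,-0.04],[0,0,-0.04]], dp=[[0,0,-0.0001],[0,0,-0.0001],[0,0,-0.0001],[0,0,-0.0001],[0,0,-0.0001]], fingers=[0.03,0.03,0.03,0.03,0.03])

```text
clock: 15.02
position: [542.7, 75.3, 163.4]
ee_rot: [0.829, -0.559, -0.001, 0.0]
contact_force: [-0.9, -0.3, 1.5]
gripper_width: 35.3
```

```bash
python3 st.py
```

```text
t15.03 [542.719  75.28  163.437] jawyaw -2.7583 z [-0.001  0.001 -1.   ] q [ 0.433  0.315 -0.279 -0.002 -0.977 -0.049] F [-0.914 -0.277  1.523] M [-0.028  0.15   0.009] w 35.3
```

Request:
servo_tool(turn=[[0,0,-0.04],[0,0,-0.04],[0,0,-0.04],[0,0,-0.04],[0,0,-0.04]], dp=[[0,0,-0.0001],[0,0,-0.0001],[0,0,-0.0001],[0,0,-0.0001],[0,0,-0.0001]], fingers=[0.03,0.03,0.03,0.03,0.03])

```text
clock: 15.65
position: [542.6, 75.7, 163.1]
ee_rot: [0.767, -0.642, -0.001, -0.0]
contact_force: [-0.5, -0.8, 1.5]
gripper_width: 35.6
```

```bash
python3 st.py
```

```text
t15.65 [542.566  75.73  163.124] jawyaw -2.9646 z [-0.001  0.002 -1.   ] q [ 0.434  0.316 -0.28  -0.003 -0.976 -0.255] F [-0.54  -0.812  1.524] M [-0.08   0.241  0.028] w 35.6
```

Request:
servo_tool(turn=[[0,-0.001,-0.04],[0,0,-0.04],[0,0,-0.04],[0,0,-0.04],[0,0,-0.04]], dp=[[0,0,-0.0001],[0,0,-0.0001],[0,0,-0.0001],[0,0,-0.0001],[0,0,-0.0001]], fingers=[0.03,0.03,0.03,0.03,0.03])

```text
clock: 16.27
position: [542.4, 76.1, 163.0]
ee_rot: [-0.697, 0.718, 0.001, 0.001]
contact_force: [-0.5, -1.1, 1.9]
gripper_width: 35.4
```

```bash
python3 st.py
```

```text
t16.27 [542.375  76.094 162.984] jawyaw 3.1119 z [-0.     0.002 -1.   ] q [ 0.434  0.315 -0.281 -0.003 -0.975 -0.463] F [-0.458 -1.111  1.934] M [-0.     0.151 -0.016] w 35.4
```

Request:
servo_tool(turn=[[0,0,-0.04],[0,0,-0.04],[0,0,-0.04],[0,0,-0.04],[0,0,-0.04]], dp=[[0,0,0],[0,0,-0.0001],[0,0,0],[0,0,-0.0001],[0,0,0]], fingers=[0.03,0.03,0.03,0.03,0.03])

```text
clock: 16.9
position: [542.5, 76.5, 162.8]
ee_rot: [-0.619, 0.785, 0.001, 0.001]
contact_force: [-0.8, -1.0, 0.9]
gripper_width: 35.3
```

```bash
python3 st.py
```

```text
t16.90 [542.482  76.513 162.831] jawyaw 2.9054 z [ 0.     0.003 -1.   ] q [ 0.435  0.315 -0.281 -0.003 -0.973 -0.669] F [-0.825 -0.996  0.911] M [-0.055  0.056  0.011] w 35.3
```

Request:
servo_tool(turn=[[0,0,-0.04],[0,0,-0.04],[0,0,-0.04],[0,0,-0.04],[0,0,-0.04]], dp=[[0,0,0],[0,0,-0.0001],[0,0,0],[0,0,-0.0001],[0,0,-0.0001]], fingers=[0.03,0.03,0.03,0.03,0.03])

```text
clock: 17.52
position: [542.6, 76.9, 162.4]
ee_rot: [-0.535, 0.845, 0.001, 0.001]
contact_force: [0.0, -0.4, 2.0]
gripper_width: 35.5
```

```bash
python3 st.py; python3 -c "
from h import *
for i in range(6): get_image('top');s=read_state();print(s['wrist_torque'],s['contact_force'],s['joint_efforts'][5])"
```

```text
t17.52 [542.574  76.858 162.443] jawyaw 2.6994 z [ 0.001  0.003 -1.   ] q [ 0.435  0.315 -0.282 -0.003 -0.972 -0.876] F [ 0.016 -0.407  1.968] M [-0.006  0.155  0.059] w 35.5
[-0.0020153   0.20325636  0.00745795] [-0.49497686  0.02462963  1.40172949] -0.10224918834865093
[-0.0084766   0.19563701  0.04228327] [ 0.47770073 -0.07634151  1.77918869] -0.14637064654380083
[0.05285411 0.18310731 0.04444971] [-0.53723304 -0.73724205  2.02273577] -0.06288844160735607
[0.03252288 0.14734676 0.02970339] [-0.03861497  0.01638186  1.66583513] -0.03572900430299342
[0.09127844 0.15882129 0.0545756 ] [-0.65836926  0.6686313   1.81988448] -0.02901936590205878
[0.06584792 0.24120874 0.06702798] [-0.48155717  0.38024811  1.80931046] -0.027972303796559572
```

Request:
servo_tool(turn=[[0,0,-0.04],[0,0,-0.04],[0,0,-0.04],[0,0,-0.04],[0,0,-0.04]], dp=[[0,0,-0.0001],[0,0,-0.0001],[0,0,-0.0001],[0,0,-0.0001],[0,0,-0.0001]], fingers=[0.03,0.03,0.03,0.03,0.03])

```text
clock: 18.45
position: [542.7, 77.1, 162.1]
ee_rot: [-0.447, 0.895, 0.001, 0.002]
contact_force: [-1.3, -0.1, 0.9]
gripper_width: 35.1
```

```bash
python3 st.py
cat > mz.py <<'E'
from h import *
a=[]
for i in range(6):
    get_image('top');s=read_state();a.append([*s['wrist_torque'],*s['contact_force']])
print(np.mean(a,0).round(3),np.std(a,0).round(3))
E
python3 mz.py
```

```text
t18.45 [542.743  77.133 162.096] jawyaw 2.4977 z [ 0.002  0.003 -1.   ] q [ 0.436  0.315 -0.283 -0.003 -0.969 -1.078] F [-1.338 -0.054  0.913] M [0.125 0.154 0.094] w 35.1
[ 0.181  0.245  0.084 -0.612  0.02   1.378] [0.033 0.017 0.021 0.299 0.474 0.375]
```

Request:
servo_tool(turn=[[0,0,-0.04],[0,0,-0.04],[0,0,-0.04],[0,0,-0.04],[0,0,-0.04]], dp=[[0,0,-0.0001],[0,0,-0.0001],[0,0,-0.0001],[0,0,-0.0001],[0,0,-0.0001]], fingers=[0.03,0.03,0.03,0.03,0.03])

```text
clock: 19.38
position: [542.9, 77.4, 161.7]
ee_rot: [-0.355, 0.935, 0.001, 0.002]
contact_force: [-0.9, 0.1, 0.3]
gripper_width: 35.6
```

```bash
python3 st.py; python3 mz.py
```

```text
t19.38 [542.88   77.364 161.706] jawyaw 2.2963 z [ 0.003  0.003 -1.   ] q [ 0.436  0.316 -0.284 -0.002 -0.967 -1.281] F [-0.923  0.105  0.319] M [0.201 0.201 0.202] w 35.6
[ 0.268  0.255  0.109 -1.207  0.329  1.382] [0.031 0.033 0.027 0.205 0.789 0.345]
```

Request:
servo_tool(turn=[[-0.001,0.001,-0.04],[-0.001,0.001,-0.04],[0,0,-0.04],[0,0,-0.04],[0,0,-0.04]], dp=[[0,0,-0.0001],[0,0,-0.0001],[0,0,-0.0001],[0,0,-0.0001],[0,0,-0.0001]], fingers=[0.03,0.03,0.03,0.03,0.03])

```text
clock: 20.3
position: [543.2, 77.7, 161.3]
ee_rot: [-0.259, 0.966, 0.0, 0.001]
contact_force: [-1.0, -0.3, 0.3]
gripper_width: 35.3
```

```bash
python3 st.py; python3 mz.py
```

```text
t20.30 [543.163  77.67  161.295] jawyaw 2.0954 z [ 0.002  0.001 -1.   ] q [ 0.438  0.317 -0.284 -0.    -0.967 -1.484] F [-1.02  -0.26   0.308] M [0.296 0.22  0.208] w 35.3
[ 0.38   0.242  0.158 -0.891  0.544  1.503] [0.032 0.042 0.042 0.315 0.468 0.47 ]
```

Request:
servo_tool(turn=[[0,0,-0.03],[0,0,-0.03],[0,0,-0.03],[0,0,0],[0,0,0]], dp=[[0,0,-0.0001],[0,0,0],[0,0,-0.0001],[0,0,0],[0,0,0]], fingers=[0.03,0.03,0.03,0.03,0.03])

```text
clock: 21.22
position: [543.2, 77.8, 161.1]
ee_rot: [-0.213, 0.977, 0.0, 0.002]
contact_force: [-0.5, -0.0, 1.5]
gripper_width: 35.4
```

```bash
python3 st.py; python3 mz.py
```

```text
t21.23 [543.23   77.78  161.083] jawyaw 2.0009 z [ 0.003  0.001 -1.   ] q [ 0.438  0.317 -0.284  0.    -0.967 -1.579] F [-0.516 -0.039  1.523] M [0.364 0.228 0.138] w 35.4
[ 0.403  0.201  0.169 -0.802  0.458  1.341] [0.023 0.026 0.029 0.488 0.716 0.237]
```

Request:
servo_tool(turn=[[0,0,0],[0,0,0],[0,0,0],[0,0,0],[0,0,0]], dp=[[0,0,0],[0,0,0],[0,0,0],[0,0,0],[0,0,0]], fingers=[0.04,0.05,0.06,0.07,0.08])

```text
clock: 22.15
position: [543.1, 77.2, 160.4]
ee_rot: [-0.213, 0.977, -0.0, 0.001]
contact_force: [-0.9, 0.1, -0.3]
gripper_width: 79.9
```

Request:
servo_tool(turn=[[0,0,0],[0,0,0],[0,0,0],[0,0,0],[0,0,0]], dp=[[0,0,0],[0,0,0.005],[0,0,0.03],[0,0,0.04],[0,0,0.03]], fingers=[0.0854,0.0854,0.0854,0.0854,0.0854])

```text
clock: 22.78
position: [541.4, 76.5, 266.6]
ee_rot: [-0.213, 0.977, -0.001, -0.002]
contact_force: [0.9, -0.6, -0.0]
gripper_width: 85.5
```

Request:
servo_tool(turn=[[0,0,0],[0,0,0],[0,0,0],[0,0,0],[0,0,0]], dp=[[0,-0.04,0.02],[0,-0.05,0],[0,-0.05,0],[0,-0.03,0],[0,0,0]], fingers=[0.0854,0.0854,0.0854,0.0854,0.0854])

```text
clock: 23.4
position: [542.6, -97.4, 293.4]
ee_rot: [-0.214, 0.977, -0.001, 0.003]
contact_force: [0.0, 0.1, -0.2]
gripper_width: 85.1
```

```bash
python3 st.py
python3 - <<'E'
from fit import *
yaw=2.0009-np.pi/2
R=np.array([[np.cos(yaw),-np.sin(yaw),0],[np.sin(yaw),np.cos(yaw),0],[0,0,1]]);o=[]
for n in("side","top"):
    d=get_image(n);c=proj(d,[543,77,150]).astype(int)
    C=cv2.resize(d["img"][c[1]-30:c[1]+30,c[0]-25:c[0]+25,::-1].copy(),None,fx=8,fy=8,interpolation=cv2.INTER_CUBIC)
    for p in PARTS[:2]+PARTS[3:]:
        q=np.array([proj(d,R@k+[543,76.5,119.7]) for k in p]).astype(np.float32);q=cv2.convexHull(q)[:,0]
        cv2.polylines(C,[((q-c+[25,30]+.5)*8).astype(np.int32)],True,(0,0,255))
    o.append(C)
cv2.imwrite("pics/z.png",cv2.hconcat(o))
E
```

```text
t23.40 [542.634 -97.431 293.422] jawyaw 2.0023 z [ 0.007 -0.001 -1.   ] q [ 0.117  0.217 -0.075  0.002 -1.272 -1.257] F [ 0.007  0.07  -0.245] M [-0.016 -0.018 -0.016] w 85.1
```

View pics/z.png

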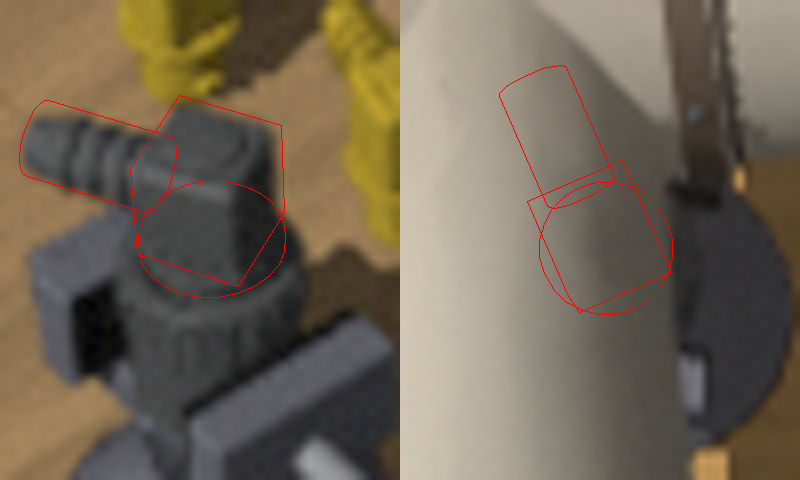

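Request:
servo_tool(turn=[[0,0,0],[0,0,0],[0,0,0],[0,0,0],[0,0,0]], dp=[[0,0,0],[0,0,0],[0,0,0],[0,0,0],[0,0,0]], fingers=[0.0854,0.0854,0.0854,0.0854,0.0854])

```text
clock: 24.12
position: [543.1, -92.7, 293.4]
ee_rot: [-0.218, 0.976, -0.001, 0.003]
contact_force: [0.4, -1.1, -0.4]
gripper_width: 85.4
```

```bash
python3 st.py; python3 -c "from bench import job_done;print(job_done())"
```

```text
t24.12 [543.111 -92.696 293.449] jawyaw 2.0096 z [ 0.007 -0.    -1.   ] q [ 0.126  0.216 -0.076  0.001 -1.272 -1.258] F [ 0.361 -1.113 -0.365] M [0.053 0.05  0.02 ] w 85.4
the job is handed in; nothing more can be done
None
```

The elbow is screwed into the coupling, released, and the job is handed in at about 24 s of the 72 s. I set it in about 22° anticlockwise of a thread beginning and turned it about 175° clockwise, pressing lightly at about 3 N.

- **Bearing on the seal:** the torque began to rise at about 125°, so I stopped about 50° past that. The holding torque was about 0.17 Nm, up from about 0.01 to 0.02 Nm before. That suggests about 15 N on the seal, and the travel (about 2.2 mm of squeeze) suggests about 18 N. Both are inside 12 to 26 N, but I could not measure the seal force directly.
- **First touch:** the height readings show the elbow already touching the seal lightly at about 90°. It then rode up through the thread's 1 mm of play. I took the torque rise as the first bearing.
- **Last checks:** the last side picture shows the elbow upright in the coupling, within about a pixel (roughly 3 mm) of where it should be, with the gripper clear. The arm hid it in the top view, so that camera confirmed nothing.
- **Side loads and bystanders:** sideways moments of up to about 0.4 Nm built up while turning, and they were gone after I let go. I saw no contact with the bystanders, but did not measure their positions again at the end.

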